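# Slide the mould tray under the spring-closed crumb cover

### The job

Press the yellow paddle down with one fingertip to hold the clear spring cover open and, while it is held, push the tray of red moulds with the other finger under the cover, all the way home against the end stop. Then let go so that the cover springs shut over the moulds. Only push the tray, never lift it; keep it from pressing against the cover, and leave the jar, cup and bowl alone.

Things in the scene. Friction and masses are not known exactly. Their poses are not given: they have to be found in the camera images.
- stand: White fixed stand. Origin on the work surface under the middle of the lane's mouth; x along the lane (push direction), y left, z up. Deck top 30 mm up, x -205 to 95, y -42 to 50. Open apron at x<0; from x=0 two 16 mm high walls funnel into a 72 mm wide lane, end stop face at x=75. 10 mm hinge rod along x at y=50, z=75, x -200 to 93, on end posts.
- cover (a joint): Angle of cover and paddle (one rigid part) about the hinge rod: 0 shut, 0.75 rad fully open (stop). Pressing the paddle down raises the cover; a spring shuts it when released. About 2 N starts it, 4 to 6 N at 45 mm from the rod holds it fully open. The moulds pass freely above 0.58 rad.
- hood_corner (a point): Lowest front right corner of the clear, blue-edged cover right of the rod (turns with cover): stand x=0, y=-42, z=39 when shut; at 0.70 rad about 107 mm up. Roof from here 90 mm along x, 3 mm over the rod's axis when shut. Front skirt (x 0 to 3, stand y -42 to 20) hangs to 9 mm above the deck when shut: it lets the tray's plate pass under, not the moulds.
- paddle (a point): Yellow press plate left of the rod, fixed to the cover, 190 (x) x 55 x 5 mm. Point: middle of its upper face, at stand x=-113, 41.5 mm left of the rod (y=91). Shut: 73 mm above the work surface, rising 0.28 rad away from the rod. At 0.70 rad: 47 mm up, sloping 0.42 rad down. Nothing below it; a fingertip can slide along it. It lies 65 to 118 mm left of the lane's middle.
- tray: Loose dark steel tray, about 0.3 kg, origin under its plate's middle; x towards the moulds. Plate 118 x 66 x 5 mm. Four red moulds at x -8 to 58 mm, tops 30 mm up; upright push plate at the rear end, 60 mm wide, 33 mm high. Starts on the apron, front 15 to 45 mm before the mouth. Home: front on the end stop, origin at stand x=16, push plate outside, 43 mm before the mouth.
- tray_push (a point): Middle of the rear face of the tray's upright push plate, 59 mm behind the tray's origin and 22 mm above its underside: where to push.
- jar: Amber jar with yellow lid, 52 mm across, 75 mm high; origin under its centre. Bystander.
- cup: Red plastic cup, 60 mm across, 55 mm high; origin under its centre. Bystander.
- bowl: Small steel bowl, 84 mm across, 45 mm high; origin under its centre. Bystander.
Not all that is in view belongs to the job. Leave any blue or pink look-alike of the tray alone.

How it is judged (in metres and radians):
On the way, in this order (a step that is already met when the one before it is completed fails the run):
1. the cover is held open (above 0.5 rad) by a finger on the paddle, the tray still outside (value of joint cover above 0.5 rad and contact force between the fingers and cover_c0 above 0.5 N and x of tray in the frame of stand below -0.05 m), for 0.2 s.
2. while a finger holds the paddle down and the cover open, the other finger pushes the tray, its moulds passing under the cover (value of joint cover above 0.5 rad and contact force between the fingers and cover_c0 above 0.5 N and contact force between the fingers and tray above 0.1 N and x of tray in the frame of stand above -0.04 m), for 0.1 s.
At the end, for the whole second after the job is handed in: The tray lies flat on the deck and at rest in the lane, its front within 5 mm of the end stop, within 6 mm of the lane's middle and 0.1 rad of its direction; the cover has sprung shut (below 0.05 rad) (x of tray in the frame of stand between 0.011 and 0.019 m and y of tray in the frame of stand between -0.006 and 0.006 m and angle between the x axis of tray and the x axis of stand, either way round below 0.1 rad and angle between tray's own z axis and vertical below 0.05 rad and height (world z) of tray below 0.034 m and value of joint cover below 0.05 rad and linear speed of tray below 0.01 m/s); the robot touches nothing.
It fails at once if the tray is lifted more than 10 mm off the deck or tipped by more than 0.25 rad (height (world z) of tray above 0.04 m or angle between tray's own z axis and vertical above 0.25 rad).
It fails at once if the tray falls off the deck (height (world z) of tray below 0.022 m).
It fails at once if the tray and the cover press on each other with more than 2 N (contact force between cover and tray above 2 N).
It fails at once if a bystander (jar, cup or bowl) is moved by more than 20 mm (distance of any of jar, cup, bowl from where it was at the start of the episode above 0.02 m).
It also fails if it takes over 48 s, if anything falls off the work surface, if the arm or the gripper's body presses on something with over 40 N, if the wrist force passes 120 N, or if a joint passes its speed limit or range.

### The arm

A 6-joint arm with a two-finger parallel gripper is mounted at the origin on the work surface. World frame = base frame: x ahead of the robot, y to its left, z up, the work surface at z = 0. Lengths are in mm, angles in rad, forces in N, time in s.
With the tool pointing down it reaches from about 350 to 875 mm from the base axis. Payload 4.2 kg.
Tool frame: the origin (TCP) lies midway between the tips of the shut fingers; the grasp point (between the pads) lies 19 mm behind it (arm.grip_depth is the distance from the TCP to the grasp point, in mm); z points along the fingers, x is the direction in which the jaws open and shut, and the axes are right-handed (so a half turn about z gives the same grasp; the last joint's range is limited). The gripper opens to 85 mm and grips with 20 to 120 N. Pads are 22 mm wide; open, the fingers measure 114 mm over their backs; the gripper's body (76 mm by 85 mm) begins 54 mm behind the grasp point. The pads swing forward as they close: fully open they stand 13 mm farther back than shut.
Start: joints at [-0.969, 0.385, 0.008, 0, -1.194, -0.259], TCP at [210.093, -588.609, 231.312] pointing down, gripper open.
Joint ranges: [-3.14, 3.14], [-1.21, 2.06], [-1.07, 1.41], [-3.16, 2.05], [-2.99, -0.16], [-3.1, 3.1]. Speed limits (rad/s): [2.79, 2.79, 3.14, 3.14, 3.14, 3.14].

### API

Orientations are given as a unit quaternion [x, y, z, w].
In Python, from bench import arm, eyes, find_in, silhouettes gives the robot as it stands. The module is installed in compiled form; this text tells all that it offers.
- The arm moves only by the tool play_rows, never from a script. Its arguments are lists of equal length, an entry for each row: "offset": the shift along the world's x, y, z in mm, a list of three; "turn": the turn about the world's z in rad. In form: {"offset": [[x, y, z], ...], "turn": [turn, ...]}. A call has 1 to 12 rows; each row shifts and turns the pose as measured when the row begins; what a row does not reach is not made up. A row lasts 1/10 s, in which the tool goes at most 50 mm and 8.59 degrees, less where a joint would pass 70% of its speed; a pose out of reach is approached as far as the arm can. A call is refused whole if a number of a shift passes 50 or a number of a turn 0.15, either way. A call with a gripper value outside its range is refused whole. "grip" is the gripper's target within -1 to 1 (fully open at 1, half-way at 0, shut at -1), set as the call begins (left out, the last holds). The fingers move at their own pace and stop on an object; the grip force is fixed at half the most. Time passes only in rows, so rows that do not move let the fingers close. It gives the time, the measured TCP pose, the force and the opening at its end, in the units of the state.
- arm.read_state(): the state, without advancing time (a new reading comes with each control period).
- eyes.get_image(name): name is "scene" or "top"; returns (picture, depth): 400x640x3 uint8, red, green, blue; 400x640 float32, mm along the optical axis (not along the pixel's ray), 0 where there is no reading.
- eyes.camera_params(name): a dict with "camera_matrix" (3x3 intrinsics, pixels), "camera_from_world" (4x4, takes a point from world to camera coordinates). Camera axes: x right, y down, z forward; pixel columns grow to the right and rows downward; lengths in mm; the calibration is good to about 2 mm. A picture is of the moment at which its call begins. camera_params takes no time and is no camera call.
- arm.job_done(): hands the job in, once; it reports no verdict.
Trained networks look in the newest picture that a camera, given by its name, has taken for a name from the list of things; names that differ only in an ending like _2 or _b are one class to them, and where a whole thing is asked for, a point or a joint stands for the part that bears it (a point fixed in the world has none). Each returns a list of dicts, best first, with "score" (0 to 1); they miss things now and then, are a little off and sometimes report something else, mostly with a low value. They report only what shows in the picture. A call takes as long as a camera call. They do not tell look-alikes from the thing itself.
- find_in(camera, query): "bbox" ([centre column, centre row, width, height] in pixels, round what is visible of it).
- silhouettes(camera, query): "mask" (400x640 bool, what is visible of it) and "bbox" ([centre column, centre row, width, height] in pixels, round what is visible of it).
The state is a dict: "clock": time; "joints": joint angles; "joint_vel": joint speeds; "joint_efforts": joint torques, N m; "position": TCP position; "ee_rot": TCP orientation; "contact_force": force on the tool from outside, world axes, zero at the start; "wrist_torque": the same for the moment, N m; "gripper_width": finger opening in mm.
Only numpy, scipy, OpenCV 4.12 (cv2) and the standard library are available. Lean on these libraries where they do the work, as an engineer would, in place of code of your own. Each camera call takes 0.05 s, during which the arm holds its last target. There are 200 camera calls.

## Working session

There is one attempt and no reset: what is moved stays moved. The work goes in short steps, Python scripts to look and compute and a tool call to move; the robot and the scene stay as the last step left them, time stands still between calls to the robot, and variables do not carry over. Pictures are saved under pics/ and viewed, on a budget of 10 in all, crops included, one or two more only if the job needs it, and the job is handed in when it is done.

Besides the shell and the picture viewer there is one more tool, called after ">>>" as a command line: name --pt "numbers of a row" for each row, then --argument value for the rest. play_rows: Moves the arm, as the interface text tells. Its arguments: {"type":"object","properties":{"offset":{"type":"array","items":{"type":"array","items":{"type":"number"}}},"turn":{"type":"array","items":{"type":"number"}},"grip":{"type":"number"}},"required":["offset","turn"]}

```bash
mkdir -p pics
cat > h.py <<'E'
import numpy as np,cv2
from bench import arm,eyes,find_in,silhouettes
def look(n):
    im,d=eyes.get_image(n);p=eyes.camera_params(n)
    K=np.array(p["camera_matrix"]);T=np.linalg.inv(np.array(p["camera_from_world"]))
    v,u=np.indices(d.shape);X=np.stack([(u-K[0,2])/K[0,0]*d,(v-K[1,2])/K[1,1]*d,d],-1)
    return im,d,X@T[:3,:3].T+T[:3,3]
def save(im,f,): cv2.imwrite('pics/'+f,im[:,:,::-1])
E
python3 - <<'E'
from h import *
for n in("top","scene"):
    im,d,W=look(n);np.savez(n,im=im,d=d,W=W);
    if n=="top":a=im
save(np.vstack([a,im])[:, :],'a.png')
im=cv2.resize(np.vstack([a,im]),(480,600));
save(a,'top.png');
for q in("tray","paddle","stand","jar","cup","bowl"):
  W=np.load("top.npz")["W"];look("top")
  for r in silhouettes("top",q)[:3]:
    m=r["mask"];print(q,round(r["score"],2),np.round(r["bbox"]),np.round(np.median(W[m],0)))
print(arm.read_state())
E
```

```text
tray 0.73 [342. 187.  26.  49.] [557. -13.  37.]
tray 0.73 [314. 276.  51.  39.] [344.  60.   6.]
paddle 0.91 [324. 174.  69. 127.] [607.  40.  76.]
stand 0.68 [327. 173.  67. 124.] [591.  23.  73.]
jar 0.8 [254. 183.  22.  25.] [576. 194.  73.]
cup 0.78 [250. 123.  29.  26.] [736. 209.  23.]
{'clock': 0.7, 'joints': array([-9.69404146e-01,  3.84673276e-01,  7.85518229e-03, -9.52277759e-06,
       -1.19395806e+00, -2.58655749e-01]), 'joint_vel': array([ 0.00055229, -0.0002679 ,  0.00021364, -0.00011784,  0.00087281,
       -0.00083744]), 'joint_efforts': array([ 1.64184266e-04, -3.91950774e+01,  1.88581806e+01,  4.18976024e+00,
       -2.57823631e-04,  1.37199947e-06]), 'position': array([ 210.08695858, -588.59955927,  231.30923043]), 'ee_rot': array([5.76167370e-01, 8.17331733e-01, 6.40551438e-07, 1.09983680e-05]), 'contact_force': array([ 0.10304847, -0.93556369,  0.00396565]), 'wrist_torque': array([-0.00499343, -0.02620458,  0.03862681]), 'gripper_width': 85.33582338104144}
```

View pics/top.png

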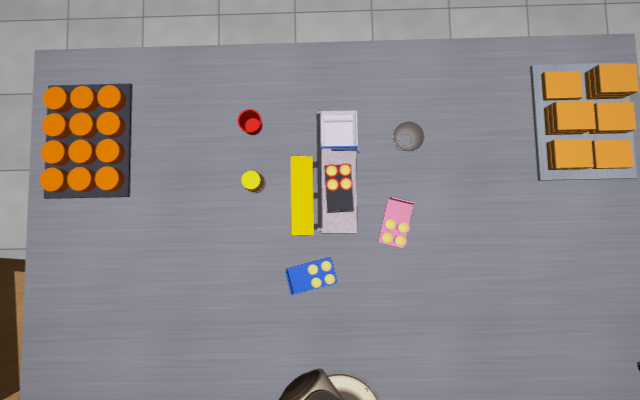

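Run:
```python
import numpy as np,cv2
def rect(P,t):
    (c,s,a)=cv2.minAreaRect(P[:,:2].astype(np.float32));print(t,len(P),np.round(c,1),np.round(s,1),round(a,2),'z',np.round(np.percentile(P[:,2],[5,50,95])))
for n in("top","scene"):
    z=np.load(n+".npz");im=z["im"].astype(int);W=z["W"];d=z["d"];r,g,b=im[...,0],im[...,1],im[...,2]
    roi=(d>0)&(W[...,0]>400)&(W[...,0]<820)&(W[...,1]>-90)&(W[...,1]<120)
    y=roi&(r>150)&(g>130)&(b<60)&(W[...,2]>50)&(W[...,1]>20)
    rect(W[y],n+' paddle')
    mo=roi&(r>100)&(b<110)&(r-b>80)&(W[...,2]>45)&(W[...,1]<25)
    rect(W[mo],n+' moulds')
    pl=roi&(r<60)&(g<60)&(b<60)&(W[...,2]<75)&(W[...,2]>28)&(W[...,1]<24)
    rect(W[pl],n+' dark')
    dk=roi&(abs(W[...,2]-30)<6)
    rect(W[dk],n+' deck')
    rod=roi&(abs(W[...,2]-78)<6)&~y
    rect(W[rod],n+' rod')
    # blue edge
    bl=roi&(b>r+60)&(W[...,0]>550)
    if bl.sum()>5: rect(W[bl],n+' blue')
a=np.load("top.npz")["im"][90:250,270:440];s=np.load("scene.npz")["im"]
cv2.imwrite('pics/b.png',np.vstack([s,np.hstack([cv2.resize(a,(212,200)),np.zeros((200,428,3),np.uint8)])])[:,:,::-1])
```

```text
top paddle 1730 [540.9  76.9] [ 52.2 187.4] 89.03 z [66. 73. 80.]
top moulds 255 [583.4 -11.9] [60.7 64. ] 88.92 z [55. 58. 60.]
top dark 5 [504.5 -19.4] [ 5.5 15. ] 32.94 z [34. 60. 61.]
top deck 2188 [554.9 -16.7] [ 93.  211.5] 88.06 z [27. 30. 35.]
top rod 1861 [592.9  14. ] [111.8 322.6] 77.24 z [75. 78. 80.]
top blue 90 [653.8 -12.5] [88.3  3.9] 88.72 z [43. 77. 80.]
scene paddle 1051 [540.   78.8] [ 50.9 194.4] 89.43 z [65. 72. 80.]
scene moulds 384 [583.8 -10. ] [67.2 60.2] 1.96 z [55. 58. 61.]
scene dark 207 [552.5 -11.9] [107.9  58.6] 2.96 z [34. 46. 59.]
scene deck 1080 [597.8  -9.8] [104.6 303.2] 89.45 z [26. 30. 35.]
scene rod 1625 [602.2  43.8] [138.3 335.7] 66.02 z [75. 78. 80.]
scene blue 57 [633.7 -34.4] [124.5  55.3] 48.03 z [75. 78. 80.]
```

View pics/b.png

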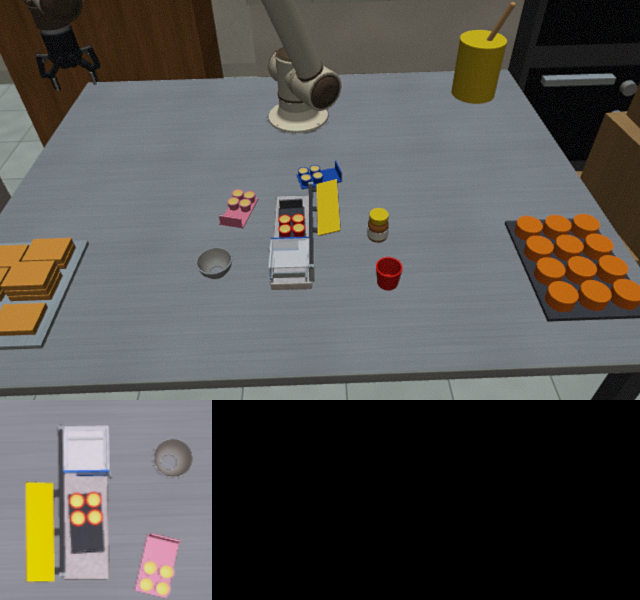

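>>> play_rows --pt "20 48 0" --pt "20 48 0" --pt "20 48 0" --pt "20 48 0" --pt "20 48 0" --pt "20 48 0" --pt "20 48 0" --pt "20 48 0" --pt "20 48 0" --pt "20 48 0" --pt "20 48 0" --pt "20 48 0" --turn '[-0.03,-0.03,-0.03,-0.03,-0.03,-0.03,-0.03,-0.03,-0.03,-0.03,-0.03,-0.03]' --grip 1

```text
clock: 1.9
position: [438.2, -32.3, 232.5]
ee_rot: [0.722, 0.692, 0.002, 0.004]
contact_force: [0.8, -0.7, 0.5]
gripper_width: 85.5
```

>>> play_rows --pt "17 35 0" --pt "17 33 -30" --pt "2 2 -40" --pt "0 0 -30" --pt "0 0 0" --turn '[0.01,0.01,0.006,0,0]'

```text
clock: 2.4
position: [479.4, 48.3, 133.0]
ee_rot: [0.709, 0.706, 0.008, 0.007]
contact_force: [-0.6, -0.9, -0.2]
gripper_width: 85.6
```

Run:
```python
from h import *
s=arm.read_state();print(np.round(s["position"],1),np.round(s["ee_rot"],3),2*np.arctan2(s["ee_rot"][1],s["ee_rot"][0])-np.pi/2)
a,_,W=look("top");np.savez("t2",im=a,W=W);b,_,W2=look("scene");np.savez("s2",im=b,W=W2)
v=np.hstack([cv2.resize(a[90:250,270:390],(300,400),interpolation=2),cv2.resize(b[150:310,230:390],(400,400),interpolation=2)])
save(v,'c.png')
```

```text
[479.4  48.3 133. ] [0.709 0.706 0.008 0.007] -0.004306229773224368
```

View pics/c.png

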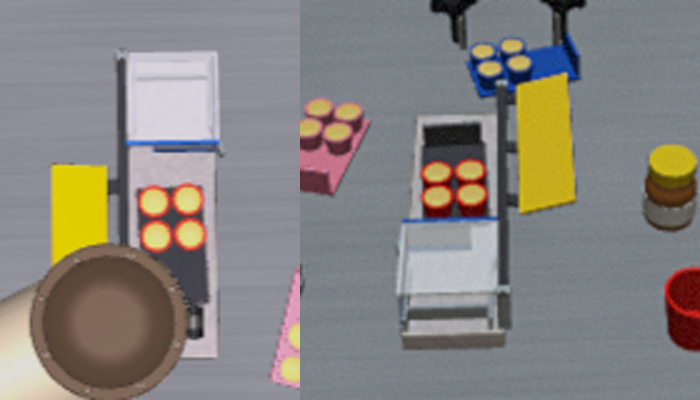

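>>> play_rows --pt "-4 -8 0" --pt "0 0 -20" --pt "0 0 -10" --pt "0 0 0" --turn '[-0.012,0,0,0]'

```text
clock: 2.9
position: [481.7, 39.6, 113.7]
ee_rot: [0.714, 0.7, 0.018, 0.012]
contact_force: [-1.1, -1.3, 0.6]
gripper_width: 85.7
```

>>> play_rows --pt "-4 0 0" --pt "-3 0 0" --pt "0 0 0" --pt "0 0 0" --turn '[0,0,0,0]'

```text
clock: 3.3
position: [475.6, 39.5, 117.0]
ee_rot: [0.714, 0.7, 0.021, 0.013]
contact_force: [-0.7, 0.4, 0.5]
gripper_width: 85.3
```

>>> play_rows --pt "-1 0 -15" --pt "0 0 -15" --pt "0 0 -10" --pt "0 0 0" --turn '[0,0,0,0]'

```text
clock: 3.7
position: [476.1, 40.3, 77.6]
ee_rot: [0.713, 0.7, 0.023, 0.014]
contact_force: [-0.2, -0.0, 0.2]
gripper_width: 85.3
```

Run:
```python
from h import *
b,_,W2=look("scene");np.savez("s3",im=b,W=W2)
im=b.astype(int);r,g,bb=im[...,0],im[...,1],im[...,2]
roi=(W2[...,0]>400)&(W2[...,0]<660)&(W2[...,1]>-60)&(W2[...,1]<20)&(W2[...,2]>40)
pl=roi&(r<60)&(g<60)&(bb<60)&(W2[...,2]<75);P=W2[pl]
m=P[:,2]>50;print(len(P),np.round(np.percentile(P[m],[5,50,95],axis=0)))
save(cv2.resize(b[140:260,250:400],(750,600),interpolation=2),'d.png')
```

```text
144 [[500. -38.  50.]
 [504. -13.  55.]
 [507.   9.  62.]]
```

View pics/d.png

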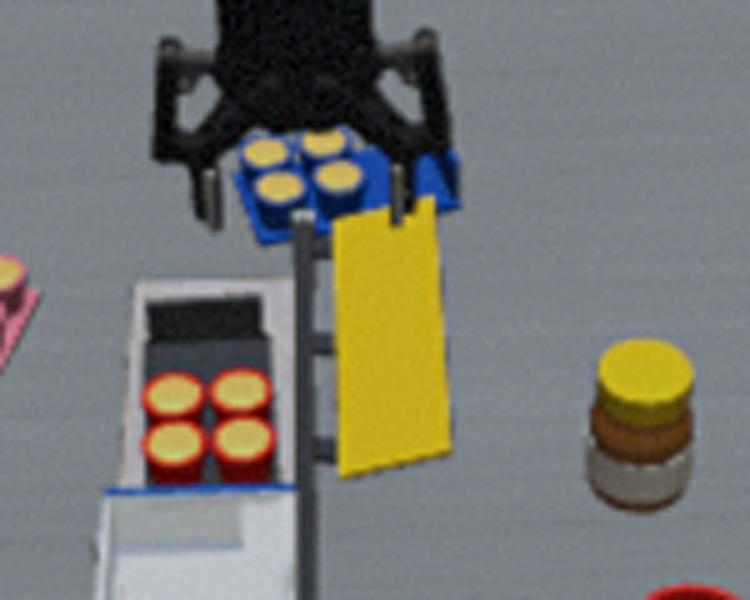

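>>> play_rows --pt "0 0 -12" --pt "0 0 -12" --pt "0 0 -10" --pt "0 0 -4" --pt "0 0 0" --turn '[0,0,0,0,0]'

```text
clock: 4.25
position: [479.4, 40.9, 42.7]
ee_rot: [0.713, 0.701, 0.026, 0.016]
contact_force: [-1.1, -0.1, 3.3]
gripper_width: 85.4
```

>>> play_rows --pt "-3 0 -7" --pt "-1 0 -4" --pt "0 0 0" --turn '[0,0,0]'

```text
clock: 4.55
position: [478.4, 42.2, 33.7]
ee_rot: [0.712, 0.701, 0.03, 0.018]
contact_force: [-1.9, -0.2, 3.7]
gripper_width: 85.6
```

```bash
cat > ang.py <<'E'
from h import *
b,_,W=look("scene");im=b.astype(int);r,g,bb=im[...,0],im[...,1],im[...,2]
y=(W[...,0]>400)&(W[...,0]<660)&(W[...,1]>40)&(W[...,1]<120)&(r>120)&(g>100)&(bb<70)
P=W[y]; A=np.c_[P,np.ones(len(P))]; 
c=np.linalg.lstsq(np.c_[P[:,:2],np.ones(len(P))],P[:,2],rcond=None)[0]
print("angle",0.28-np.arctan(c[1]),len(P),"moulds",end=' ')
m=(W[...,1]<25)&(W[...,1]>-60)&(W[...,0]>480)&(W[...,0]<760)&(r-bb>80)&(W[...,2]>45)&(W[...,2]<70)
print(np.round(np.median(W[m],0),1),np.round((W[m][:,0].min()+W[m][:,0].max())/2),m.sum())
s=arm.read_state();print(np.round(s["position"],1),np.round(s["contact_force"],1),s["clock"])
E
python3 ang.py; python3 -c "
from h import *
b,_,W=look('scene');save(cv2.resize(b[140:290,230:420],(760,600),interpolation=2),'e.png')"
```

```text
angle 0.5517177828456481 1036 moulds [576.6  -1.3  57.9] 583.0 294
[478.4  42.2  33.9] [-1.6  0.2  3.2] 4.6
```

View pics/e.png

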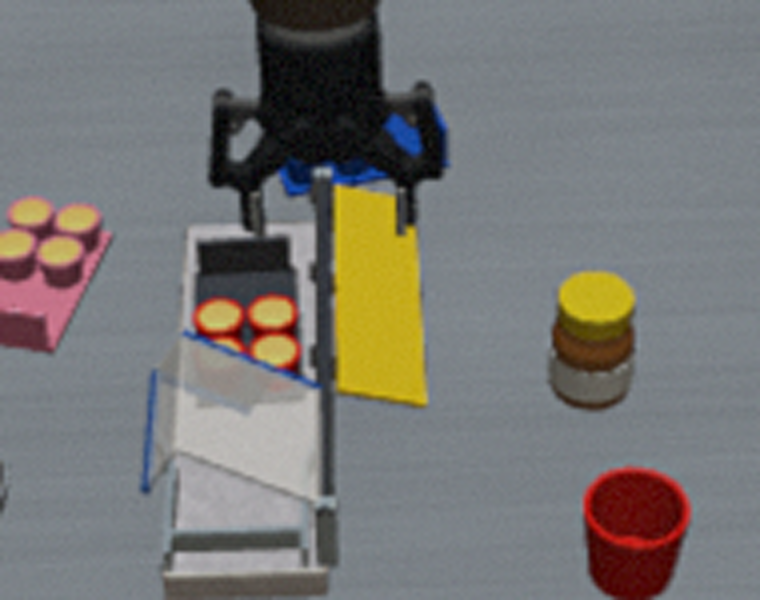

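>>> play_rows --pt "-2 -2 -6" --pt "-1 0 -4" --pt "0 0 -1" --pt "0 0 -1" --turn '[0,0,0,0]'

```text
clock: 5.05
position: [478.0, 41.4, 23.4]
ee_rot: [0.712, 0.701, 0.033, 0.019]
contact_force: [-0.0, -0.1, 4.3]
gripper_width: 85.5
```

```bash
python3 ang.py
```

```text
angle 0.7744727903435806 979 moulds [572.8   3.5  58.1] 583.0 207
[478.   41.4  23.3] [-0.1 -0.7  4.6] 5.1
```

>>> play_rows --pt "4 0 1" --pt "5 0 1" --pt "5 0 0" --pt "5 0 0" --pt "5 0 0" --turn '[0,0,0,0,0]'

```text
clock: 5.6
position: [496.8, 40.0, 23.4]
ee_rot: [0.713, 0.701, 0.026, 0.015]
contact_force: [-7.2, 2.1, 5.6]
gripper_width: 85.5
```

```bash
python3 ang.py
```

```text
angle 0.7957416503806207 949 moulds [577.3   3.8  58.1] 585.0 159
[497.7  40.1  23.4] [-4.7  1.3  4.2] 5.65
```

>>> play_rows --pt "6 0 1" --pt "6 0 1" --pt "6 0 0" --pt "6 0 0" --pt "6 0 0" --pt "6 0 0" --turn '[0,0,0,0,0,0]'

```text
clock: 6.25
position: [527.3, 38.2, 23.6]
ee_rot: [0.714, 0.7, 0.018, 0.011]
contact_force: [-8.0, 5.4, 9.6]
gripper_width: 85.6
```

```bash
python3 ang.py;  python3 -c "
from h import *
b,_,W=look('scene');save(cv2.resize(b[140:290,230:420],(760,600),interpolation=2),'f.png')"
```

```text
angle 0.7938006210717204 784 moulds [596.    8.5  58. ] 597.0 26
[528.7  38.4  23.7] [-3.6  1.9  4.6] 6.3
```

View pics/f.png

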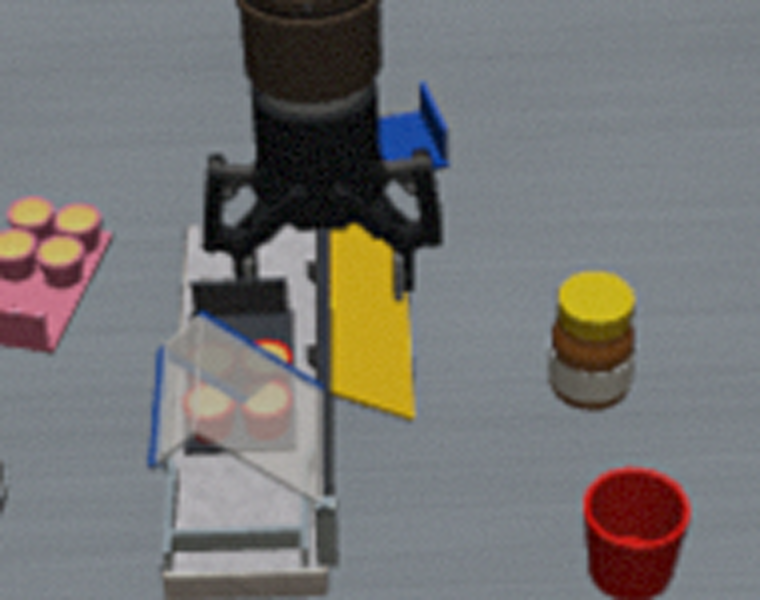

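>>> play_rows --pt "6 0.5 1" --pt "6 0.5 1" --pt "6 0 0.5" --pt "6 0 0" --pt "6 0 0" --pt "6 0 0" --turn '[0,0,0,0,0,0]'

```text
clock: 6.95
position: [562.6, 38.3, 25.2]
ee_rot: [0.715, 0.699, 0.014, 0.008]
contact_force: [-6.6, 2.4, 6.8]
gripper_width: 85.4
```

```bash
python3 ang.py;  python3 -c "
from h import *
b,_,W=look('scene');save(cv2.resize(b[140:290,230:420],(760,600),interpolation=2),'g.png')"
```

```text
angle 0.7207071501256561 641 moulds [684.  -35.4  57.8] 681.0 52
[564.   38.5  25.3] [-3.   1.2  2.9] 7.0
```

View pics/g.png

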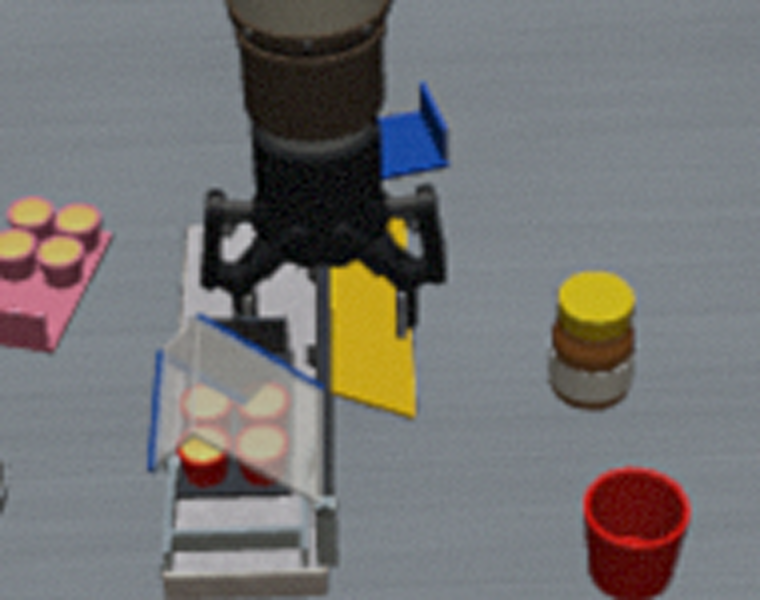

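>>> play_rows --pt "6 0 0" --pt "6 0 0" --pt "6 0 0" --pt "5 0 0" --pt "3 0 0" --turn '[0,0,0,0,0]'

```text
clock: 7.55
position: [587.0, 37.5, 25.2]
ee_rot: [0.716, 0.698, 0.012, 0.007]
contact_force: [-5.7, 2.3, 5.3]
gripper_width: 85.2
```

```bash
python3 ang.py
```

```text
angle 0.706923957709289 514 moulds [701.4 -29.2  57.7] 694.0 211
[587.4  37.5  25.2] [-4.5  1.5  4.9] 7.6
```

>>> play_rows --pt "4 0 0" --pt "4 0 0" --pt "3 0 0" --turn '[0,0,0]'

```text
clock: 7.9
position: [596.1, 37.1, 25.1]
ee_rot: [0.716, 0.698, 0.009, 0.005]
contact_force: [-6.7, 2.8, 5.5]
gripper_width: 85.3
```

>>> play_rows --pt "3 0 0" --pt "3 0 0" --turn '[0,0]'

```text
clock: 8.1
position: [599.0, 36.7, 24.9]
ee_rot: [0.717, 0.697, 0.006, 0.003]
contact_force: [-11.7, 4.1, 8.2]
gripper_width: 85.3
```

```bash
python3 ang.py;  python3 -c "
from h import *
b,_,W=look('scene');save(cv2.resize(b[140:290,230:420],(760,600),interpolation=2),'i.png')"
```

```text
angle 0.6584932626121884 452 moulds [710.5 -27.1  58. ] 701.0 319
[598.9  36.6  24.8] [-9.5  2.9  6.9] 8.15
```

View pics/i.png

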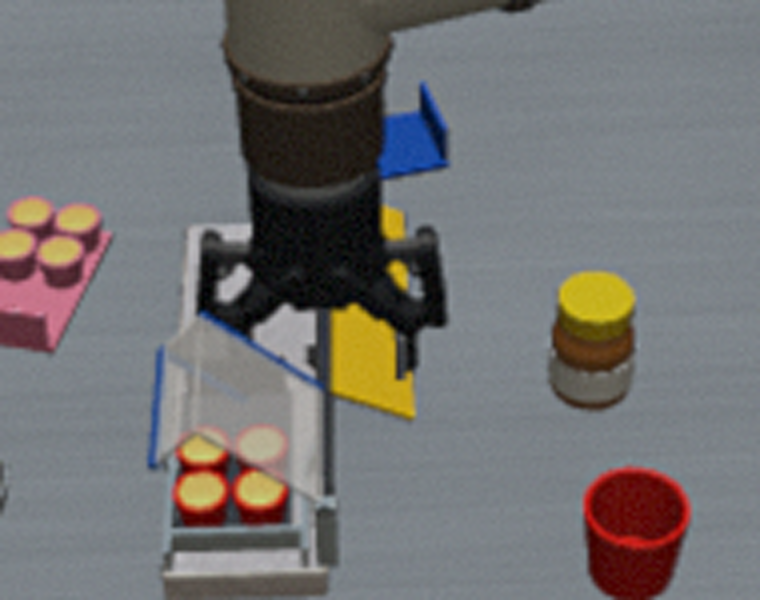

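```bash
cat > m.py <<'E'
from h import *
for n in("scene","top"):
    b,_,W=look(n);im=b.astype(int);r,g,bb=im[...,0],im[...,1],im[...,2]
    m=(W[...,1]<30)&(W[...,1]>-60)&(W[...,0]>600)&(W[...,0]<780)&(r-bb>50)&(W[...,2]>40)&(W[...,2]<66)
    P=W[m];print(n,len(P))
    if len(P)>5:print(np.round(np.percentile(P,[0,2,98,100],axis=0),1).tolist())
    # reference: end-stop bar
    e=(W[...,0]>715)&(W[...,0]<780)&(W[...,1]<25)&(W[...,1]>-45)&~m
    Q=W[e];
    for x in range(716,760,4):
        k=(Q[:,0]>=x)&(Q[:,0]<x+4)
        if k.sum():print(x,k.sum(),np.round(np.median(Q[k][:,2])),end=' | ')
    print()
E
python3 m.py
```

```text
scene 387
[[668.8, -49.1, 40.1], [676.0, -46.7, 44.4], [725.5, 11.1, 61.4], [729.4, 13.4, 64.8]]
716 63 112.0 | 720 53 112.0 | 724 70 102.0 | 728 181 42.0 | 732 124 40.0 | 736 96 90.0 | 740 154 30.0 | 744 224 18.0 | 748 96 11.0 | 752 48 -1.0 | 756 42 -1.0 | 
top 0
716 53 118.0 | 720 43 121.0 | 724 56 117.0 | 728 48 119.0 | 732 50 119.0 | 736 54 119.0 | 740 36 117.0 |
```

>>> play_rows --pt "4 0.5 0" --pt "4 0.5 0" --turn '[0,0]'

```text
clock: 8.5
position: [598.7, 36.3, 24.6]
ee_rot: [0.718, 0.696, -0.001, -0.002]
contact_force: [-14.7, 4.4, 14.2]
gripper_width: 85.5
```

```bash
python3 m.py; python3 ang.py
```

```text
scene 390
[[670.7, -49.0, 40.2], [676.1, -46.7, 44.6], [725.5, 11.0, 61.6], [728.4, 13.4, 63.4]]
716 64 113.0 | 720 51 116.0 | 724 64 112.0 | 728 194 43.0 | 732 129 42.0 | 736 93 92.0 | 740 135 32.0 | 744 249 18.0 | 748 82 7.0 | 752 46 -0.0 | 756 42 -1.0 | 
top 0
716 40 125.0 | 720 41 124.0 | 724 52 121.0 | 728 49 122.0 | 732 48 119.0 | 736 53 116.0 | 740 36 122.0 | 
angle 0.6604671611394197 442 moulds [709.7 -27.2  57.9] 699.0 322
[598.7  36.4  24.6] [-13.6   2.7  11.5] 8.65
```

>>> play_rows --pt "-6 0 0" --pt "-8 0 0" --pt "-6 0 0" --pt "0 0 5" --pt "0 0 8" --pt "0 0 10" --pt "0 0 10" --pt "0 0 15" --pt "0 0 20" --pt "0 0 20" --pt "0 0 20" --pt "0 0 0" --turn '[0,0,0,0,0,0,0,0,0,0,0,0]'

```text
clock: 9.85
position: [582.3, 35.1, 141.5]
ee_rot: [0.718, 0.696, 0.002, 0.001]
contact_force: [0.7, -0.1, 0.5]
gripper_width: 85.5
```

>>> play_rows --pt "0 0 20" --pt "-20 0 40" --pt "-40 0 40" --pt "-40 0 20" --pt "-40 0 0" --pt "-40 0 0" --pt "0 0 0" --pt "0 0 0" --turn '[0,0,0,0,0,0,0,0]'

```text
clock: 10.65
position: [393.8, 30.2, 255.5]
ee_rot: [0.72, 0.694, -0.005, -0.003]
contact_force: [-0.0, 1.4, -0.2]
gripper_width: 85.3
```

```bash
python3 m.py; python3 ang.py;  python3 -c "
from h import *
b,_,W=look('scene');a,_,_=look('top');save(np.hstack([cv2.resize(b[150:300,240:360],(400,500),interpolation=2),cv2.resize(a[90:250,270:390],(375,500),interpolation=2)]),'j.png')"
```

```text
scene 41
[[718.1, -43.4, 40.5], [718.4, -43.0, 42.6], [726.5, 8.3, 54.0], [726.5, 8.5, 54.5]]
716 63 77.0 | 720 62 77.0 | 724 62 76.0 | 728 176 43.0 | 732 135 40.0 | 736 91 73.0 | 740 129 31.0 | 744 250 17.0 | 748 84 7.0 | 752 42 -1.0 | 756 41 -1.0 | 
top 0
716 46 77.0 | 720 52 77.0 | 724 39 78.0 | 728 54 77.0 | 732 42 78.0 | 736 49 77.0 | 740 30 77.0 | 
angle -0.03821444855516393 1093 moulds
  return _methods._mean(a, axis=axis, dtype=dtype,
  ret = um.true_divide(
Traceback (most recent call last):
  File "ang.py", line 8, in <module>
    print(np.round(np.median(W[m],0),1),np.round((W[m][:,0].min()+W[m][:,0].max())/2),m.sum())
                                                  ~~~~~~~~~~~~~^^
ValueError: zero-size array to reduction operation minimum which has no identity
```

View pics/j.png

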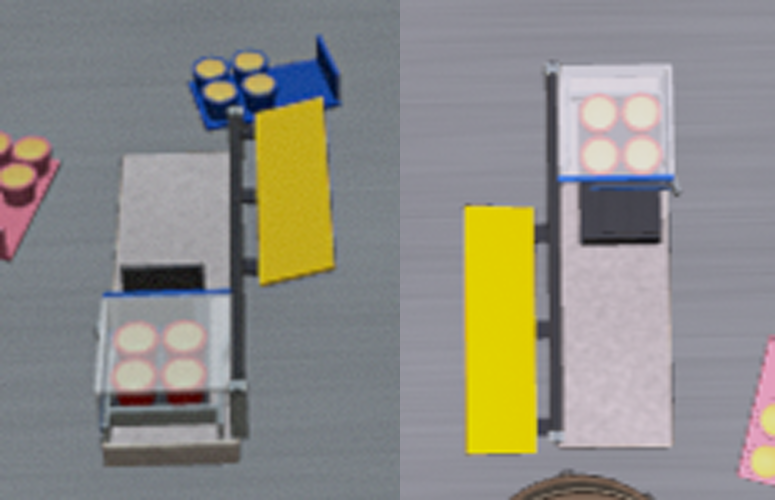

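```bash
python3 -c "
from h import *
print(abs(arm.read_state()['joint_vel']).max());print(arm.job_done())"
```

```text
0.002271549506989389
the job is handed in; nothing more can be done
None
```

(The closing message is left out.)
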